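# Hold the case panel square

### The job

Take the try square from its sloping rest, stand it upright with its thick stock lying flat along the floor of the open case, and push it heel first into the corner between that floor and the leaning end panel, until the heel is fully home, the stock is flat on the floor and the back edge of the blade is flush against the panel, so that the panel is squared up. Leave the other things on the bench alone. Finish while still gripping the square and pressing it firmly both down on the floor and against the panel: do not let go.

Things in the scene. Friction and masses are not known exactly. Their poses are not given: they have to be found in the camera images.
- square: L-shaped steel try square, 0.22 kg: dark stock 120 long, 18 thick, 24 high; bright blade 28 wide, 8 thick, rising at one end to 135 above the stock's underside. Origin: heel = outer corner of underside and blade's back edge, mid-blade. y: along the stock to its toe (blade y 0 to 28), z: up the blade, x: thickness (blade -4 to 4, stock -4 to 14). Starts leaning 25 degrees, -x face on the rest.
- rest: fixed wooden sloping rest, 125 x 150, ledge under the square's stock, back board on the -x side leaning 25 degrees, top towards -x. Along the slope from the ledge the board ends 72 up, so the blade's last 63 mm stand free. Origin: about the middle of its underside, on the table; y along the ledge, the square's heel towards -y.
- case: open case fixed to the table: floor 150 (x) x 180 (y), its top 12 above the table. Origin: on the table under the floor's middle; the end panel's inner face is at y = -90. A circuit board is fixed on the +x half (x 17 to 67, y -38 to 62), its parts up to 25 above the floor's top; the -x half is clear.
- case_floor: the case's aluminium floor plate, with the circuit board, same axes as the case; its origin is 6 above the table and its top 6 above that. Friction of the square on the floor (coefficient about 0.8 to 1) takes up part of a sideways push, so push the heel home before or harder than pressing down
- corner (a point): point where the floor's top meets the foot of the end panel, in the clear strip beside the circuit board (x -35, y -90, z 12 in the case). x along the panel, y away from the panel along the floor, z up. The square's heel belongs here, its y along this y, its z up.
- panel (a joint): hinge along the foot of the end panel (grey, 150 wide, 75 high, 6 thick), rad: 0 = square to the floor, positive = leaning inward over the floor (starts at about 0.18). Sprung: at 0 it pulls inward with about 2 N at the top edge. It stops hard at -0.01, just past square, against a lip outside its foot.
- panel_top (a point): middle of the end panel's top edge, on its inner face, 75 above the hinge
- battery: block battery, 26 x 17 x 47, standing on the case floor near the end away from the panel; origin at its foot; leave alone
- spool: solder spool, 56 across, 38 high, on the table; origin at its foot; leave alone
- screw_jar: clear jar, 52 across, 60 high; origin at its foot; leave alone
- screwdriver: screwdriver lying on the table; leave alone
- pot: panel potentiometer, 24 across, 31 high, standing on the table; origin at its foot; leave alone
- knob_cap: black knob, 28 across, 16 high; origin at its foot; leave alone
- parts_tray: open grey parts tray, 60 x 110 x 30; origin at its underside; leave alone
Mind the look-alikes: they are no part of the job. Leave any green look-alike of the rest alone. Of the things that look like the square, the larger one is meant.

How it is judged (in metres and radians):
On the way:
1. the square is gripped, clear of its rest and upright (contact force between the fingers and square above 1 N and contact force between square and rest below 0.05 N and angle between square's own z axis and vertical below 0.17 rad), for 0.1 s.
At the end, for the whole second after the job is handed in: square still gripped, at rest, pressing the floor with over 4 N and the panel with over 2 N; within 0.045 rad of upright, 0.07 rad of straight to the panel; heel within 2.5 mm of the floor, 4 mm of the panel's foot; panel within 0.045 rad of square (contact force between the fingers and square above 2 N and contact force between square and case_floor above 4 N and contact force between square and panel above 2 N and angle between square's own z axis and vertical below 0.045 rad and angle between the y axis of square and the y axis of corner, either way round below 0.07 rad and z of square in the frame of corner below 0.0025 m and y of square in the frame of corner between -0.004 and 0.004 m and value of joint panel between -0.045 and 0.045 rad and linear speed of square below 0.02 m/s); the arm keeps its last pose, push and grip.
It fails at once if another thing on the bench is moved by more than 25 mm (distance of any of battery, spool, screw_jar, screwdriver, pot, knob_cap, parts_tray from where it was at the start of the episode above 0.025 m).
It also fails if it takes over 50 s, if anything falls off the work surface, if the arm or the gripper's body presses on something with over 40 N, if the wrist force passes 120 N, or if a joint passes its speed limit or range.

### The arm

A 6-joint arm with a two-finger parallel gripper is mounted at the origin on the work surface. World frame = base frame: x ahead of the robot, y to its left, z up, the work surface at z = 0. Lengths are in mm, angles in degrees, forces in N, time in s.
With the tool pointing down it reaches from about 325 to 775 mm from the base axis. Payload 5.5 kg.
Tool frame: the origin (TCP) lies midway between the tips of the shut fingers; the grasp point (between the pads) lies 19 mm behind it; z points along the fingers, x is the direction in which the jaws open and shut, and the axes are right-handed (so a half turn about z gives the same grasp; the last joint's range is limited). The gripper opens to 85 mm and grips with 20 to 120 N. Pads are 22 mm wide; open, the fingers measure 114 mm over their backs; the gripper's body (76 mm by 85 mm) begins 54 mm behind the grasp point. The pads swing forward as they close: fully open they stand 13 mm farther back than shut.
Start: joints at [60.235, 5.22, 70.514, -0, 104.267, -3.249], TCP at [267.88, 536.896, 231.275] pointing down, gripper open.
Joint ranges: [-164.24, 164.24], [-49.07, 125.15], [9.68, 141.18], [-86.29, 266.29], [3.28, 154.24], [-151.56, 151.56]. Speed limits (degrees/s): [147.25, 147.25, 172.46, 180, 180, 180].

### API

Orientations are given as [roll, pitch, yaw] about the fixed x, y, z axes, in that order (R = Rz(yaw) Ry(pitch) Rx(roll)).
In Python, from rig import status, capture, get_calibration, r gives the robot as it stands.
- The arm moves only by the tool apply_moves, never from a script. Its argument "increments" is a list of rows, each an object of numbers: "dx", "dy", "dz": the shift along the tool's x, y, z in m; "turn": the turn about the tool's z in rad. In form: [{"dx": .., "dy": .., "dz": .., "turn": ..}, ...]. A call has 1 to 12 rows; each row is the pose to reach, as a shift and turn from the pose commanded when the call began, along the tool's axes at that moment; what a row does not reach only later rows make up. A row lasts 1/10 s, in which the tool goes at most 50 mm and 8.59 degrees, less where a joint would pass 70% of its speed; a pose out of reach is approached as far as the arm can. A call with a gripper value outside its range is refused whole. "claw" is the closure, from -1 (fully open) to 1 (shut), set as the call begins (left out, the last holds). The fingers move at their own pace and stop on an object; the grip force is fixed at half the most. Time passes only in rows, so rows that repeat a pose let the fingers close. It gives the time, the measured TCP pose, the force and the opening at its end, in the units of the state.
- status.observe(): the state, without advancing time (a new reading comes with each control period).
- capture(name): name is "scene" or "top" or "wrist"; returns the picture (384x512x3 uint8, red, green, blue); there is no depth.
- get_calibration(name): a dict with "camera_matrix" (3x3 intrinsics, pixels), "D" ([k1, k2, p1, p2, k3] as OpenCV has them; the pictures are not rectified), "xyz" and "orientation" of the camera in the world; the wrist camera has in their place "tool_from_camera" (4x4, takes a point from camera to tool coordinates, whose origin is the TCP and whose axes are the tool frame's). Camera axes: x right, y up, looking along -z (the intrinsics and any distortion apply to the point x, -y, -z); pixel columns grow to the right and rows downward; lengths in mm; the calibration is good to about 2 mm. A picture is of the moment at which its call begins: read the wrist's pose just before it. get_calibration takes no time and is no camera call.
- r.finish_job(): hands the job in, once; it reports no verdict.
The state is a dict: "time": time; "joint_positions": joint angles; "joint_vel": joint speeds; "tau": joint torques, N m; "ee_pos": TCP position; "tool_rot": TCP orientation; "wrist_force": force on the tool from outside, world axes, zero at the start; "wrist_torque": the same for the moment, N m; "opening": finger opening in mm.
Only numpy, scipy, OpenCV 4.12 (cv2) and the standard library are available. Lean on these libraries where they do the work, as an engineer would, in place of code of your own. Each camera call takes 0.05 s, during which the arm holds its last target.

## Working session

There is one attempt and no reset: what is moved stays moved. The work goes in short steps, Python scripts to look and compute and a tool call to move; the robot and the scene stay as the last step left them, time stands still between calls to the robot, and variables do not carry over. Pictures are saved under pics/ and viewed, and the job is handed in when it is done.

Besides the shell and the picture viewer there is one more tool, called after ">>>" in YAML: its name, and indented under it one key for each argument. apply_moves: Moves the arm, as the interface text tells. Its arguments: {"type":"object","properties":{"increments":{"type":"array"},"claw":{"type":"number"}},"required":["increments"]}

```bash
mkdir -p pics; ls; python3 - <<'E'
from rig import status, capture, get_calibration, r
import cv2
for n in ["scene","top","wrist"]:
    im=capture(n); cv2.imwrite(f"pics/{n}0.png",cv2.resize(im[:,:,::-1],None,fx=1.5,fy=1.5,interpolation=cv2.INTER_CUBIC)); 
    print(n,get_calibration(n))
print(status.observe())
E
```

```text
pics
scene {'camera_matrix': array([[497.65886412,   0.        , 252.47936783],
       [  0.        , 497.65886412, 190.41208413],
       [  0.        ,   0.        ,   1.        ]]), 'D': array([-0.06417134,  0.        ,  0.        ,  0.        ,  0.        ]), 'xyz': array([1300.40088642, -721.98394707,  751.06677719]), 'orientation': array([57.25796189, -0.85402885, 49.12863136])}
top {'camera_matrix': array([[492.58961166,   0.        , 248.66623273],
       [  0.        , 492.58961166, 191.48760114],
       [  0.        ,   0.        ,   1.        ]]), 'D': array([-0.01806618,  0.        ,  0.        ,  0.        ,  0.        ]), 'xyz': array([ 491.58647234,  -49.35797653, 1200.94869483]), 'orientation': array([  3.37182492,  -1.08168807, -88.35071298])}
wrist {'camera_matrix': array([[315.56142469,   0.        , 256.21216489],
       [  0.        , 315.56142469, 190.45224287],
       [  0.        ,   0.        ,   1.        ]]), 'D': array([-0.08573439,  0.        ,  0.        ,  0.        ,  0.        ]), 'tool_from_camera': array([[ 9.99999136e-01, -1.56389556e-04,  1.3054814
[... 263 characters left out ...]
        1.00000000e+00]])}
{'time': 0.15, 'joint_positions': array([ 6.02356029e+01,  5.25648823e+00,  7.05661426e+01, -1.19137487e-03,
        1.04266968e+02, -3.24892920e+00]), 'joint_vel': array([-0.0877729 ,  0.02085687, -0.11047489, -0.03914963, -0.04660778,
       -0.033392  ]), 'tau': array([ 2.43617778e-04, -4.59370780e+01, -4.18525672e+01, -1.76005124e-04,
        9.62240912e-03,  3.36368987e-05]), 'ee_pos': array([267.76902539, 536.70002973, 230.37514043]), 'tool_rot': array([-1.79996075e+02,  8.95199395e-02,  6.34842424e+01]), 'wrist_force': array([-0.18429395,  0.63385443,  0.70078386]), 'wrist_torque': array([ 0.01433623, -0.0106129 ,  0.01563099]), 'opening': 85.23678078504122}
```

View pics/scene0.png

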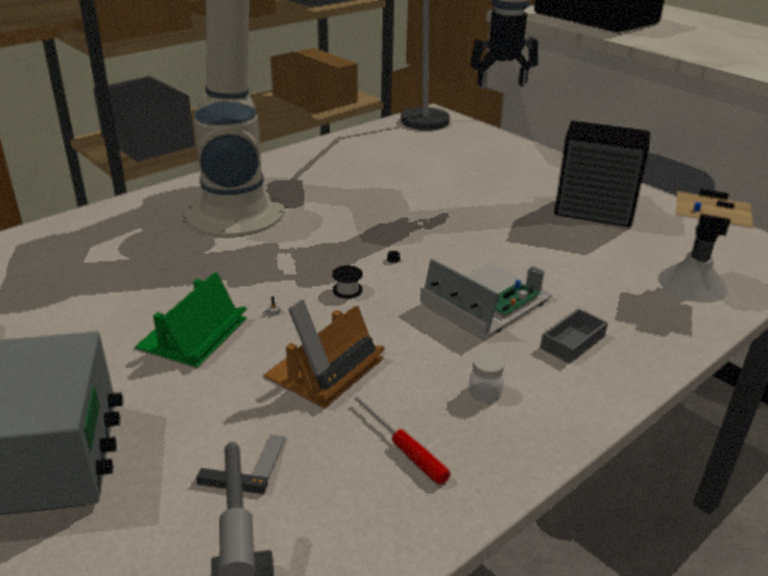

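View pics/top0.png

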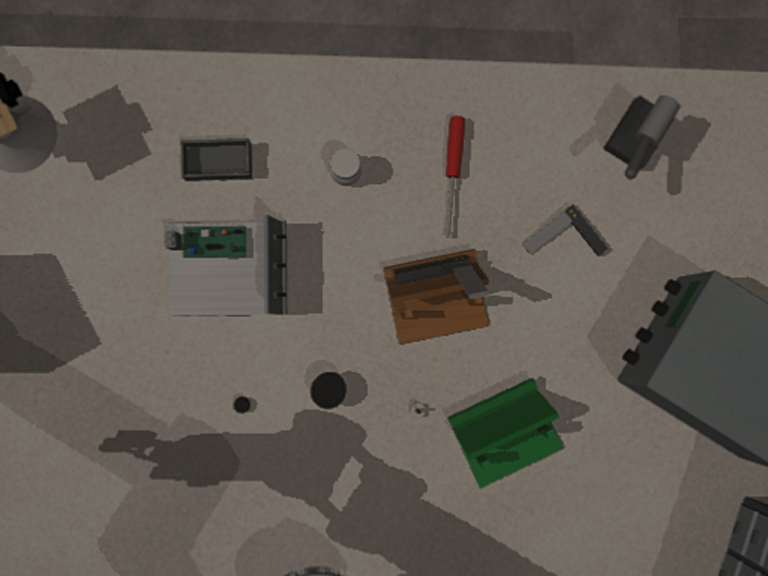

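View pics/wrist0.png

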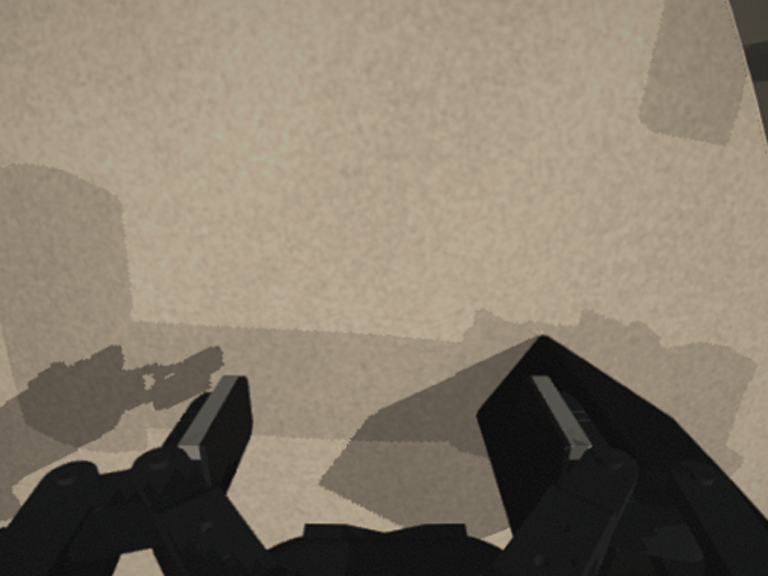

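The pictures show these candidates:
- **Squares:** two L-shapes. One is at scene (325,345) / top (440,270), leaning on the brown rest. The other is at scene (250,465) / top (565,230), lying flat and smaller. I take the one on the brown rest because it is larger and leaning.
- **Rests:** a brown one and a green one. The green one is the look-alike.

Next I'll enlarge crops to confirm and measure.

```bash
python3 - <<'E'
from rig import status, capture, get_calibration, r
import cv2
im=capture("top")[:,:,::-1]; cv2.imwrite("pics/top_raw.png",im)
def crop(im,x0,y0,w,h,f,n):
    cv2.imwrite(n,cv2.convertScaleAbs(cv2.resize(im[y0:y0+h,x0:x0+w],None,fx=f,fy=f,interpolation=cv2.INTER_CUBIC),alpha=1.5))
crop(im,245,155,100,80,8,"pics/c_rest.png")
crop(im,100,135,105,80,7.5,"pics/c_case.png")
im=capture("scene")[:,:,::-1]; cv2.imwrite("pics/scene_raw.png",im)
crop(im,170,175,100,100,6,"pics/s_rest.png")
crop(im,270,160,110,75,7,"pics/s_case.png")
E
```

```text
(no output)
```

View pics/c_rest.png

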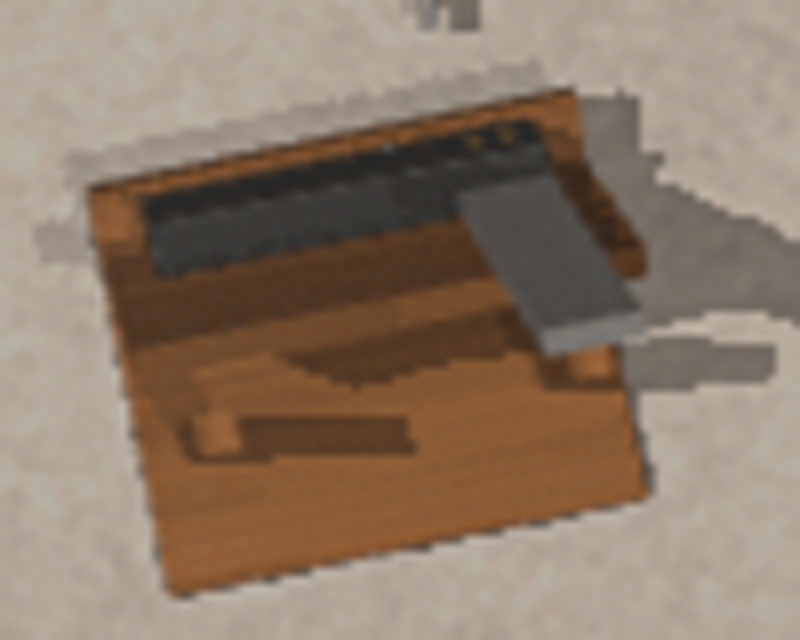

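View pics/c_case.png

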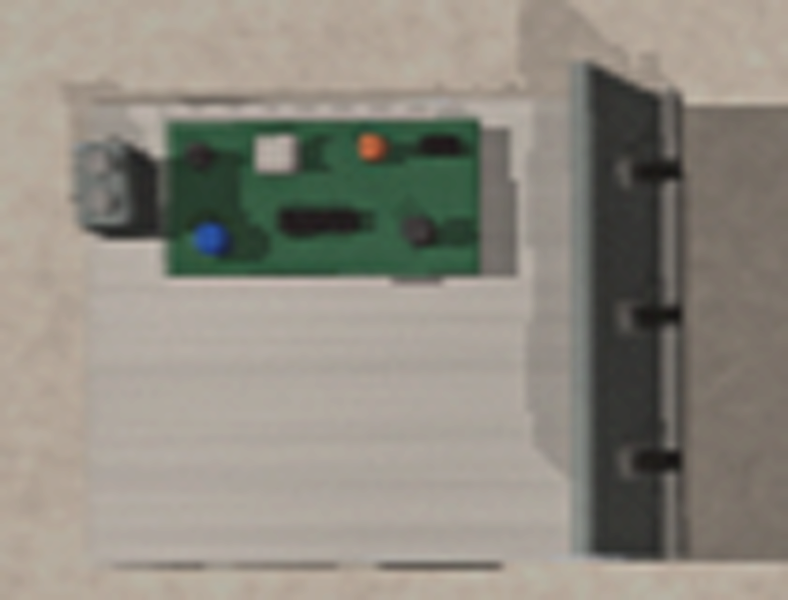

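View pics/s_rest.png

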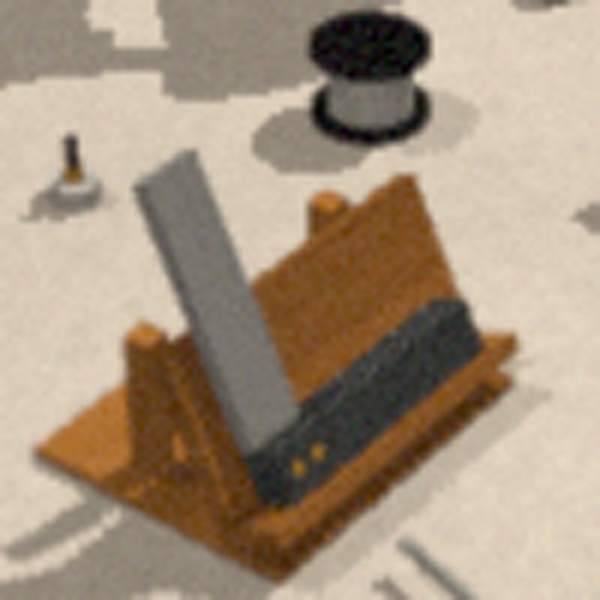

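View pics/s_case.png

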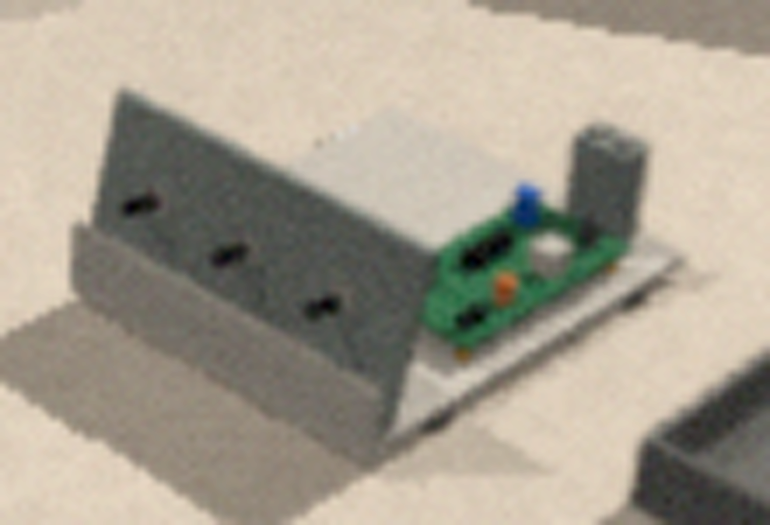

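```bash
cat > h.py <<'E'
import numpy as np, cv2
from scipy.spatial.transform import Rotation as R
from scipy.optimize import least_squares
from rig import get_calibration
def RPY(o): return R.from_euler('xyz',o,degrees=True).as_matrix()
def proj(name,P,tool=None):
    c=get_calibration(name)
    P=np.atleast_2d(P)
    if name=="wrist":
        p,o=tool; M=np.eye(4);M[:3,:3]=RPY(o);M[:3,3]=p
        T=M@c['tool_from_camera']; Rc=T[:3,:3]; t=T[:3,3]
    else: Rc=RPY(c['orientation']); t=c['xyz']
    q=(P-t)@Rc; q=q*[1,-1,-1]
    return cv2.projectPoints(q,np.zeros(3),np.zeros(3),c['camera_matrix'],c['D'])[0].reshape(-1,2)
E
python3 - <<'E'
from h import *
sqT=[((4,28,135),(540,330)),((4,0,135),(637,305)),((-4,28,135),(549,354)),((-4,0,135),(648,325)),((4,28,24),(462,195)),((4,0,24),(548,180)),((-4,120,24),(157,275)),((14,120,24),(145,217)),((14,0,0),(538,123))]
sqS=[((4,28,135),(197,156)),((4,0,135),(149,194)),((4,28,24),(297,412)),((4,0,24),(245,452)),((14,0,0),(272,507)),((14,120,0),(482,345))]
A=np.array([p for p,_ in sqT],float);a=np.array([q for _,q in sqT])/8+[245,155]
B=np.array([p for p,_ in sqS],float);b=np.array([q for _,q in sqS])/6+[170,175]
a-= .5-.5/8; b-=.5-.5/6
def M(v,P): return P@(R.from_euler('z',v[3],degrees=True)*R.from_euler('y',-25,degrees=True)).as_matrix().T+v[:3]
f=lambda v:np.r_[(proj('top',M(v,A))-a).ravel(),(proj('scene',M(v,B))-b).ravel()]
s=least_squares(f,[500,-100,20,5],loss='soft_l1')
print(s.x,np.round(f(s.x).reshape(-1,2),1).tolist())
ft=lambda v:(proj('top',M(v,A))-a).ravel()
s2=least_squares(ft,s.x,loss='soft_l1');print('top only',s2.x)
fs=lambda v:(proj('scene',M(v,B))-b).ravel()
s2=least_squares(fs,s.x,loss='soft_l1');print('scene only',s2.x)
# case: v = X,Y,yaw,lean
def C(v,P,pan):
    P=np.array(P,float).copy()
    if pan is not None:
        th=v[3]; 
        for i in range(len(P)):
            if pan[i]:
                y=P[i,1]+90; z=P[i,2]-12
                P[i,1]=-90+y*np.cos(th)+z*np.sin(th); P[i,2]=12-y*np.sin(th)+z*np.cos(th)
    return P@R.from_euler('z',v[2],degrees=True).as_matrix().T+[v[0],v[1],0]
cT=[((75,90,12),(92,100),0),((-75,90,12),(90,562),0),((75,-90,87),(575,62),1),((-75,-90,87),(575,555),1),((75,-96,87),(592,62),1),((-75,-96,87),(592,555),1),((67,62,16),(165,120),0),((67,-38,16),(480,120),0),((17,62,16),(165,275),0),((17,-38,16),(480,275),0)]
cS=[((-75,-96,87),(120,90),1),((75,-96,87),(437,250),1),((75,90,12),(685,262),0),((-75,90,12),(390,105),0)]
A=[c[0] for c in cT];a=np.array([c[1] for c in cT])/7.5+[100,135]-.43;pa=[c[2] for c in cT]
B=[c[0] for c in cS];b=np.array([c[1] for c in cS])/7+[270,160]-.43;pb=[c[2] for c in cS]
f=lambda v:np.r_[(proj('top',C(v,A,pa))-a).ravel(),(proj('scene',C(v,B,pb))-b).ravel()]
s=least_squares(f,[550,100,0,.18],loss='soft_l1')
print(s.x,np.round(f(s.x).reshape(-1,2),1).tolist())
print('corner',C(s.x,[(-35,-90,12)],None))
E
```

```text
[ 607.09209183 -220.97438804   18.54884056   12.59002524] [[0.3, 0.2], [0.9, 0.9], [-0.4, 0.6], [-0.1, 1.7], [-0.1, -0.3], [0.7, -0.6], [0.4, 0.2], [0.8, 0.4], [-0.7, -0.6], [-0.2, -0.9], [-0.8, -1.6], [0.6, 0.5], [1.2, 0.2], [3.6, 0.5], [0.9, 1.3]]
top only [ 607.9546895  -220.83870174   15.18187521   12.67708773]
scene only [ 577.16830028 -202.54565317   -8.5379574    10.61418591]
[5.86668779e+02 1.73056546e+02 2.28807938e+00 1.92011405e-01] [[-0.6, -0.0], [-0.7, 0.4], [-0.4, -0.3], [-0.2, -0.2], [-0.1, -0.4], [0.1, -0.2], [0.9, 0.3], [0.4, -0.1], [0.8, 0.2], [0.4, -0.2], [-0.3, -0.4], [-1.1, 0.2], [0.6, -1.7], [0.4, -0.4]]
corner [[555.28983505  81.73096437  12.        ]]
```

```bash
cat >> h.py <<'E'
def inc(x,y,z,yaw,pos=None,rot=None):
    from rig import status
    s=status.observe(); p=s['ee_pos'] if pos is None else np.array(pos); o=s['tool_rot'] if rot is None else rot
    d=RPY([180,0,o[2]]).T@(np.array([x,y,z])-p)/1000
    t=-(((yaw-o[2])+180)%360-180)
    print('t',s['time'],'pos',s['ee_pos'].round(1),'rpy',o.round(2),'F',s['wrist_force'].round(1),'open',round(s['opening'],1))
    print('dx,dy,dz',d.round(4),'turn',round(np.radians(t),4))
E
python3 -c "
from h import *
inc(578.6,-213,225,12.6)"
```

```text
t 0.25 pos [267.8 536.8 230.7] rpy [-1.800e+02  5.000e-02  6.348e+01] F [ 0.4 -0.5 -0.2] open 85.7
dx,dy,dz [-0.5322  0.6128  0.0057] turn 0.8881
```

>>> apply_moves:
  increments:
    - {"dx": -0.532, "dy": 0.613, "dz": 0.005, "turn": 0.888}
    - {"dx": -0.532, "dy": 0.613, "dz": 0.005, "turn": 0.888}
    - {"dx": -0.532, "dy": 0.613, "dz": 0.005, "turn": 0.888}
    - {"dx": -0.532, "dy": 0.613, "dz": 0.005, "turn": 0.888}
    - {"dx": -0.532, "dy": 0.613, "dz": 0.005, "turn": 0.888}
    - {"dx": -0.532, "dy": 0.613, "dz": 0.005, "turn": 0.888}
    - {"dx": -0.532, "dy": 0.613, "dz": 0.005, "turn": 0.888}
    - {"dx": -0.532, "dy": 0.613, "dz": 0.005, "turn": 0.888}
    - {"dx": -0.532, "dy": 0.613, "dz": 0.005, "turn": 0.888}
    - {"dx": -0.532, "dy": 0.613, "dz": 0.005, "turn": 0.888}
    - {"dx": -0.532, "dy": 0.613, "dz": 0.005, "turn": 0.888}
    - {"dx": -0.532, "dy": 0.613, "dz": 0.005, "turn": 0.888}
  claw: -1

```text
time: 1.45
ee_pos: [498.1, -19.4, 227.7]
tool_rot: [180.0, -0.0, 12.6]
wrist_force: [0.2, 1.1, 0.7]
opening: 85.2
```

```bash
python3 -c "
from h import *
inc(578.6,-213,225,12.6)"
```

```text
t 1.45 pos [498.1 -19.4 227.7] rpy [ 1.80e+02 -4.00e-02  1.26e+01] F [0.2 1.1 0.7] open 85.2
dx,dy,dz [0.0363 0.2065 0.0027] turn -0.0
```

>>> apply_moves:
  increments:
    - {"dx": 0.036, "dy": 0.206, "dz": 0.0, "turn": 0}
    - {"dx": 0.036, "dy": 0.206, "dz": 0.0, "turn": 0}
    - {"dx": 0.036, "dy": 0.206, "dz": 0.0, "turn": 0}
    - {"dx": 0.036, "dy": 0.206, "dz": 0.0, "turn": 0}
    - {"dx": 0.036, "dy": 0.206, "dz": 0.0, "turn": 0}
    - {"dx": 0.036, "dy": 0.206, "dz": 0.0, "turn": 0}
    - {"dx": 0.036, "dy": 0.206, "dz": 0.0, "turn": 0}

```text
time: 2.15
ee_pos: [577.7, -209.6, 227.6]
tool_rot: [-180.0, 0.0, 12.6]
wrist_force: [0.1, 2.1, -0.0]
opening: 84.9
```

```bash
python3 - <<'E'
from h import *
from rig import capture,status
inc(578.6,-213,110,12.6)
s=status.observe(); im=capture("wrist")[:,:,::-1].copy()
im=cv2.resize(im,None,fx=1.5,fy=1.5)
v=[607.1,-221,18.5,12.6]
P=np.array([(4,28,135),(4,0,135),(-4,0,135),(-4,28,135),(4,28,24),(4,0,24),(14,120,24),(14,0,24),(14,0,0),(14,120,0)],float)
W=P@(R.from_euler('z',v[3],degrees=True)*R.from_euler('y',-25,degrees=True)).as_matrix().T+v[:3]
q=proj('wrist',W,(s['ee_pos'],s['tool_rot']))*1.5; print(q.round().tolist())
cv2.imwrite("pics/w1c.png",im)
for p in q: cv2.circle(im,tuple(int(t) for t in p),3,(0,0,255),1)
cv2.imwrite("pics/w1.png",im)
E
```

```text
t 2.15 pos [ 577.7 -209.6  227.6] rpy [-179.96    0.     12.63] F [ 0.1  2.1 -0. ] open 84.9
dx,dy,dz [1.000e-04 3.500e-03 1.176e-01] turn 0.0005
[[331.0, 276.0], [333.0, 327.0], [320.0, 325.0], [318.0, 274.0], [413.0, 234.0], [412.0, 272.0], [430.0, 96.0], [425.0, 274.0], [436.0, 265.0], [441.0, 98.0]]
```

View pics/w1.png

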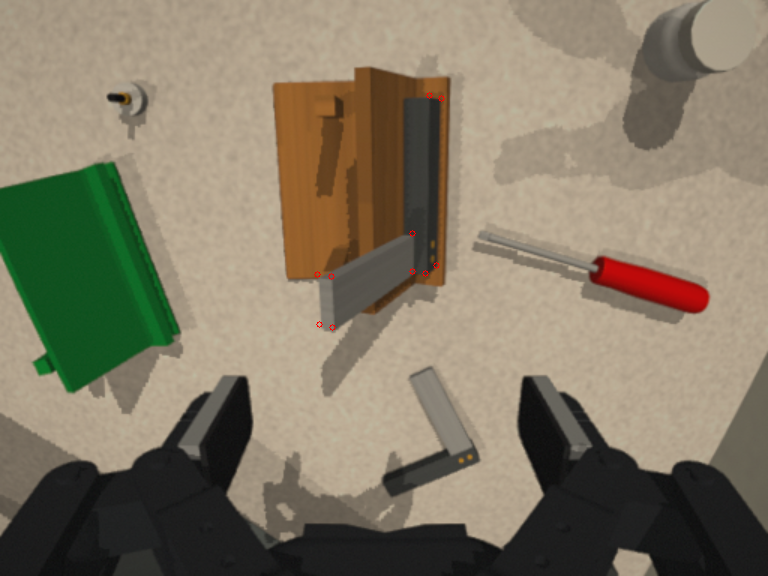

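The model lines up with the wrist picture within about 1 mm: the blade tip is at (320–333, 275–328). I'll descend now.

>>> apply_moves:
  increments:
    - {"dx": 0.0, "dy": 0.0035, "dz": 0.04, "turn": 0}
    - {"dx": 0.0, "dy": 0.0035, "dz": 0.08, "turn": 0}
    - {"dx": 0.0, "dy": 0.0035, "dz": 0.1, "turn": 0}
    - {"dx": 0.0, "dy": 0.0035, "dz": 0.117, "turn": 0}
    - {"dx": 0.0, "dy": 0.0035, "dz": 0.117, "turn": 0}
    - {"dx": 0.0, "dy": 0.0035, "dz": 0.117, "turn": 0}

```text
time: 2.8
ee_pos: [579.1, -213.3, 112.1]
tool_rot: [179.9, -0.1, 12.7]
wrist_force: [0.6, -0.1, 0.4]
opening: 85.6
```

```bash
python3 - <<'E'
from h import *
from rig import capture,status
inc(578.6,-213,110,12.6)
im=capture("wrist")[:,:,::-1].copy()
cv2.imwrite("pics/w2.png",cv2.resize(im,None,fx=1.5,fy=1.5))
E
```

```text
t 2.8 pos [ 579.1 -213.3  112.1] rpy [ 1.7994e+02 -8.0000e-02  1.2660e+01] F [ 0.6 -0.1  0.4] open 85.6
dx,dy,dz [-0.0004 -0.0004  0.0021] turn 0.0011
```

View pics/w2.png

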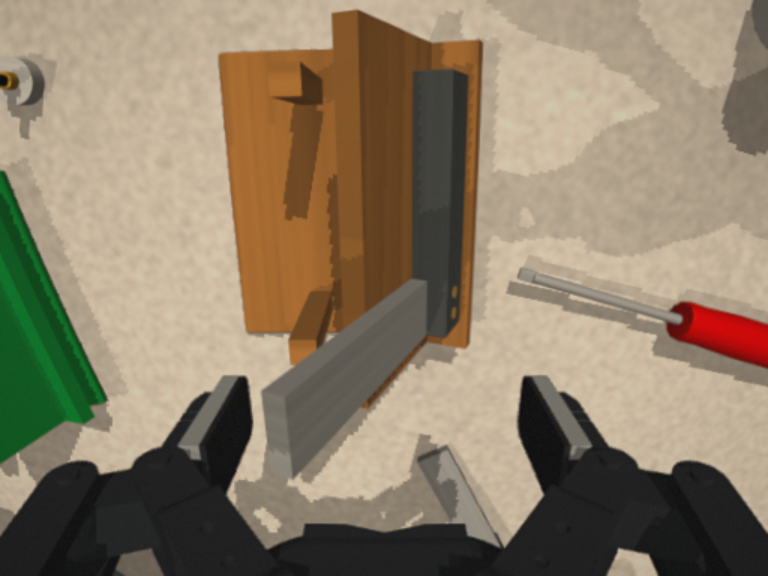

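The blade, at (265–295, 385–475), is between the pads. I'll close partway and shift toward +x to swing the square upright.

>>> apply_moves:
  increments:
    - {"dx": 0.0, "dy": 0, "dz": 0, "turn": 0}
    - {"dx": 0.0, "dy": 0, "dz": 0, "turn": 0}
    - {"dx": 0.0, "dy": 0, "dz": 0, "turn": 0}
    - {"dx": 0.0, "dy": 0, "dz": 0, "turn": 0}
    - {"dx": 0.004, "dy": 0, "dz": 0, "turn": 0}
    - {"dx": 0.008, "dy": 0, "dz": 0, "turn": 0}
    - {"dx": 0.012, "dy": 0, "dz": 0, "turn": 0}
    - {"dx": 0.016, "dy": 0, "dz": 0, "turn": 0}
    - {"dx": 0.02, "dy": 0, "dz": 0, "turn": 0}
    - {"dx": 0.024, "dy": 0, "dz": 0, "turn": 0}
    - {"dx": 0.026, "dy": 0, "dz": 0, "turn": 0}
    - {"dx": 0.026, "dy": 0, "dz": 0, "turn": 0}
  claw: 0

```text
time: 4.05
ee_pos: [604.3, -208.0, 110.4]
tool_rot: [-180.0, 0.0, 12.6]
wrist_force: [-0.6, -0.6, -0.4]
opening: 42.7
```

```bash
python3 - <<'E'
from h import *
from rig import capture,status
inc(578.6,-213,110,12.6)
im=capture("wrist")[:,:,::-1].copy()
cv2.imwrite("pics/w3.png",cv2.resize(im,None,fx=1.5,fy=1.5))
E
```

```text
t 4.05 pos [ 604.3 -208.   110.4] rpy [-179.99    0.     12.62] F [-0.6 -0.6 -0.4] open 42.7
dx,dy,dz [-0.0261 -0.0008  0.0004] turn 0.0004
```

View pics/w3.png

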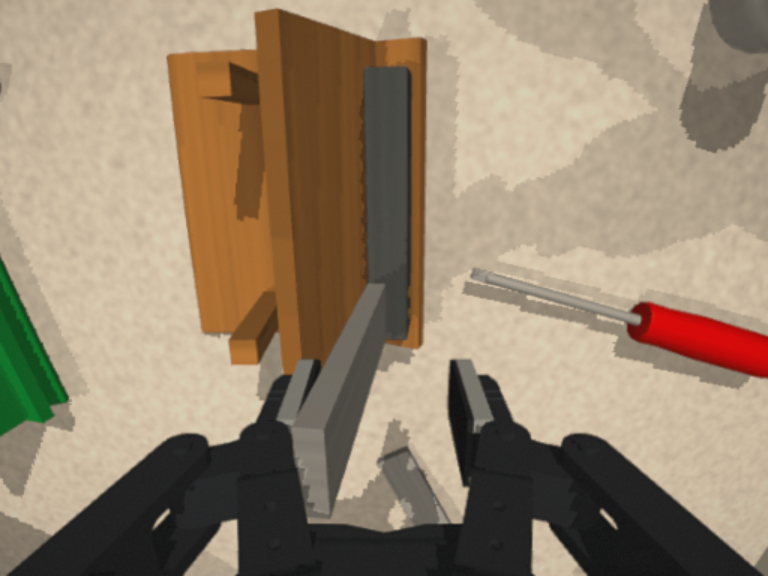

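Tilting works. Closing fully.

>>> apply_moves:
  increments:
    - {"dx": 0.0, "dy": 0, "dz": 0, "turn": 0}
    - {"dx": 0.0, "dy": 0, "dz": 0, "turn": 0}
    - {"dx": 0.0, "dy": 0, "dz": 0, "turn": 0}
    - {"dx": 0.0, "dy": 0, "dz": 0, "turn": 0}
    - {"dx": 0.0, "dy": 0, "dz": 0, "turn": 0}
    - {"dx": 0.0, "dy": 0, "dz": 0, "turn": 0}
    - {"dx": 0.0, "dy": 0, "dz": 0, "turn": 0}
    - {"dx": 0.0, "dy": 0, "dz": 0, "turn": 0}
  claw: 1

```text
time: 4.9
ee_pos: [603.8, -208.3, 110.7]
tool_rot: [180.0, 0.0, 12.6]
wrist_force: [-4.2, -0.4, 2.1]
opening: 7.3
```

```bash
python3 - <<'E'
from h import *
from rig import capture,status
inc(578.6,-213,110,12.6)
im=capture("wrist")[:,:,::-1].copy()
cv2.imwrite("pics/w4.png",cv2.resize(im,None,fx=1.5,fy=1.5))
E
```

```text
t 4.9 pos [ 603.8 -208.3  110.7] rpy [1.80e+02 3.00e-02 1.26e+01] F [-4.2 -0.4  2.1] open 7.3
dx,dy,dz [-0.0256 -0.0009  0.0007] turn -0.0
```

View pics/w4.png

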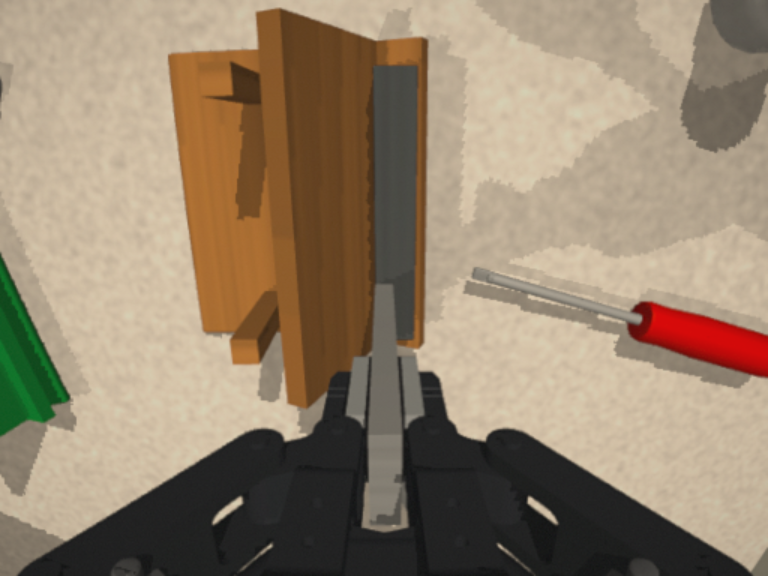

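The grip holds, with the blade aligned with the pads at opening ≈ 8 mm. Lifting.

>>> apply_moves:
  increments:
    - {"dx": 0.0, "dy": 0, "dz": -0.005, "turn": 0}
    - {"dx": 0.0, "dy": 0, "dz": -0.012, "turn": 0}
    - {"dx": 0.0, "dy": 0, "dz": -0.02, "turn": 0}
    - {"dx": 0.0, "dy": 0, "dz": -0.03, "turn": 0}
    - {"dx": 0.0, "dy": 0, "dz": -0.045, "turn": 0}
    - {"dx": 0.0, "dy": 0, "dz": -0.06, "turn": 0}
    - {"dx": 0.0, "dy": 0, "dz": -0.08, "turn": 0}
    - {"dx": 0.0, "dy": 0, "dz": -0.1, "turn": 0}
    - {"dx": 0.0, "dy": 0, "dz": -0.11, "turn": 0}
    - {"dx": 0.0, "dy": 0, "dz": -0.11, "turn": 0}

```text
time: 5.95
ee_pos: [604.8, -208.5, 223.8]
tool_rot: [179.8, -0.2, 12.6]
wrist_force: [0.2, 0.6, -3.2]
opening: 7.2
```

```bash
python3 - <<'E'
from h import *
from rig import capture,status
inc(578.6,-213,110,12.6)
im=capture("wrist")[:,:,::-1].copy()
cv2.imwrite("pics/w5.png",cv2.resize(im,None,fx=1.5,fy=1.5))
im=capture("scene")[:,:,::-1].copy()
cv2.imwrite("pics/s5.png",cv2.resize(im[90:290,130:330],None,fx=3,fy=3))
E
```

```text
t 5.95 pos [ 604.8 -208.5  223.8] rpy [179.84  -0.23  12.61] F [ 0.2  0.6 -3.2] open 7.2
dx,dy,dz [-0.0265 -0.0013  0.1138] turn 0.0001
```

View pics/w5.png

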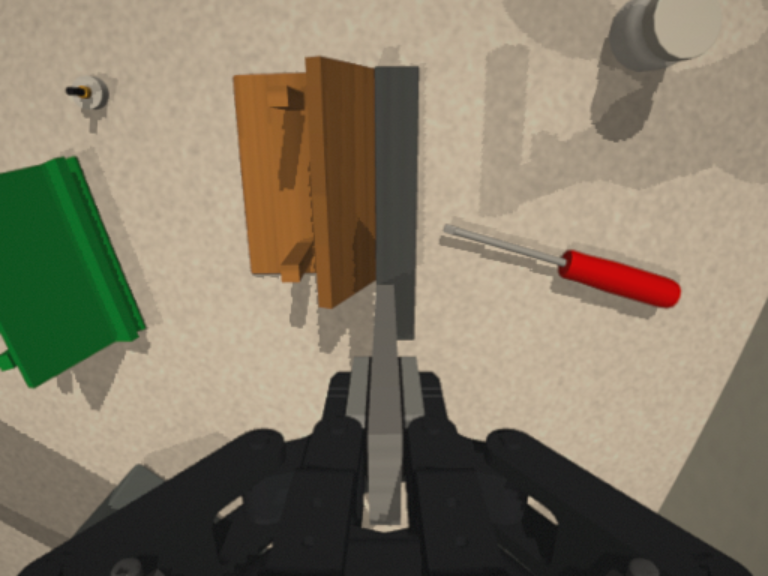

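View pics/s5.png

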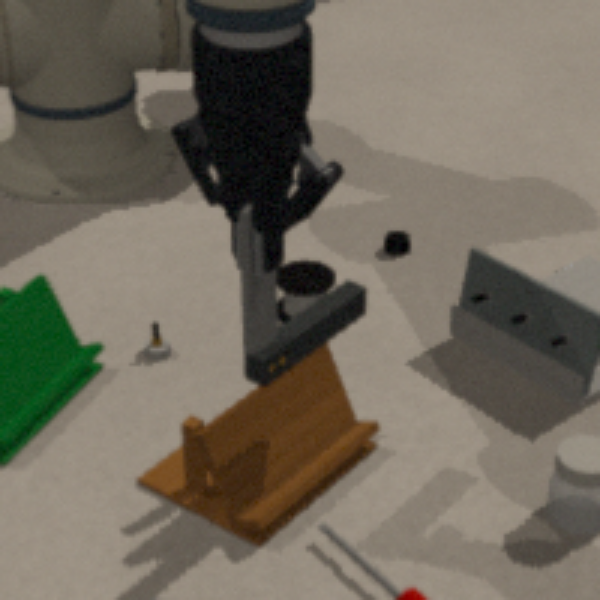

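```bash
cat > fit.py <<'E'
from h import *
c=get_calibration('wrist');T=c['tool_from_camera']
def ptool(P):
    q=(P-T[:3,3])@T[:3,:3]*[1,-1,-1]
    return cv2.projectPoints(q,np.zeros(3),np.zeros(3),c['camera_matrix'],c['D'])[0].reshape(-1,2)
B=np.array([[1,0,0],[0,-1,0],[0,0,-1.]])  # square->tool nominal
def S(v,P): # v: x,y,z tool pos of heel, rx (deg), rz(deg)
    return (P@R.from_euler('zx',[v[4],v[3]],degrees=True).as_matrix().T)@B.T+v[:3]
def fit(pts,im):
    P=np.array(pts,float);a=(np.array(im)+.5)/1.5-.5
    f=lambda v:(ptool(S(v,P))-a).ravel()
    s=least_squares(f,[0,14,91,0,0],loss='soft_l1')
    print('heel in tool',s.x.round(2),'res',f(s.x).reshape(-1,2).round(1).tolist());return s.x
E
python3 - <<'E'
from fit import *
im=cv2.imread('pics/w5.png')
cv2.imwrite('pics/w5z.png',cv2.resize(im[50:360,350:440],None,fx=1.9*3,fy=1.9,interpolation=cv2.INTER_CUBIC))
cv2.imwrite('pics/w5z2.png',cv2.resize(im[340:540,310:460],None,fx=4,fy=3,interpolation=cv2.INTER_CUBIC))
fit([(-4,120,24),(14,120,24),(14,0,24),(-4,28,24),(4,28,24)],[(376,67),(419,67),(414,340),(377,285),(394,285)])
print(ptool(S([0,14,91,0,0],np.array([(-4,120,24),(14,120,24),(14,0,24),(-4,28,24),(4,28,24.),(4,0,135),(4,28,135)])))*1.5)
E
```

```text
heel in tool [4.000e-02 1.396e+01 8.624e+01 5.800e-01 3.000e-02] res [[-0.6, 0.1], [0.7, 0.1], [0.4, 0.2], [-0.4, -0.2], [-0.0, -0.2]]
[[375.16461961  68.12464316]
 [418.85919846  68.20333268]
 [413.70815442 335.49618821]
 [376.27956396 280.58307036]
 [393.45074045 280.58558685]
 [399.70629188 507.89191899]
 [401.07841465 419.91851604]]
```

View pics/w5z.png

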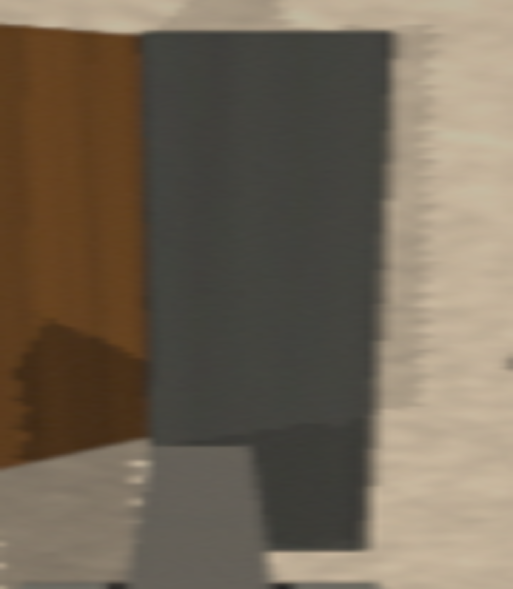

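View pics/w5z2.png

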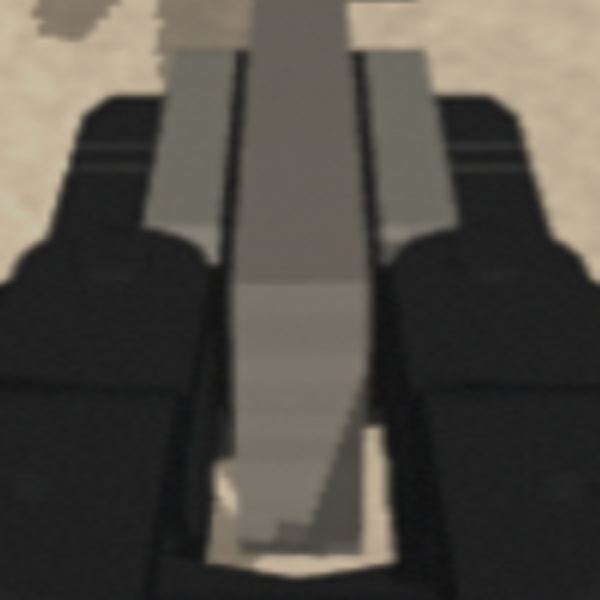

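```bash
python3 - <<'E'
from fit import *
v=fit([(-4,120,24),(14,120,24),(14,0,24),(-4,28,24),(4,28,24),(4,28,135),(-4,28,135),(4,0,135)],[(375.5,66.5),(418.5,66.5),(414,339.5),(376.5,285),(394,285),(402,435),(368,435),(400,524)])
# tool target so heel at corner-frame offset
from rig import status
def target(yoff,zoff,yaw=2.29,corner=(555.3,81.7,12)):
    Rw=R.from_euler('z',yaw,degrees=True).as_matrix()
    heel=np.array(corner)+Rw@[0,yoff,zoff]
    tp=heel-RPY([180,0,yaw])@v[:3]
    print(yoff,zoff,tp.round(1)); return tp
for y,z in [(30,90),(22,10),(0,0)]: 
    t=target(y,z); inc(*t,2.29)
E
```

```text
heel in tool [-2.000e-02  1.389e+01  8.608e+01  3.200e-01  7.000e-02] res [[-0.5, 0.2], [0.8, 0.2], [0.3, 0.4], [-0.2, -0.4], [-0.2, -0.5], [-0.2, -0.0], [-0.1, -0.0], [0.3, 0.1]]
30 90 [553.6 125.6 188.1]
t 6.05 pos [ 604.  -208.2  220.3] rpy [-1.7999e+02  1.0000e-02  1.2610e+01] F [ 0.   0.6 -2.8] open 7.3
dx,dy,dz [ 0.0236 -0.3367  0.0322] turn 0.18
22 10 [553.9 117.6 108.1]
t 6.05 pos [ 604.  -208.2  220.3] rpy [-1.7999e+02  1.0000e-02  1.2610e+01] F [ 0.   0.6 -2.8] open 7.3
dx,dy,dz [ 0.0222 -0.3289  0.1122] turn 0.18
0 0 [554.8  95.6  98.1]
t 6.05 pos [ 604.  -208.2  220.3] rpy [-1.7999e+02  1.0000e-02  1.2610e+01] F [ 0.   0.6 -2.8] open 7.3
dx,dy,dz [ 0.0182 -0.3072  0.1222] turn 0.18
```

>>> apply_moves:
  increments:
    - {"dx": 0.001, "dy": -0.015, "dz": 0, "turn": 0.01}
    - {"dx": 0.003, "dy": -0.04, "dz": 0, "turn": 0.03}
    - {"dx": 0.005, "dy": -0.075, "dz": 0, "turn": 0.05}
    - {"dx": 0.008, "dy": -0.11, "dz": 0, "turn": 0.07}
    - {"dx": 0.01, "dy": -0.145, "dz": 0, "turn": 0.09}
    - {"dx": 0.013, "dy": -0.18, "dz": 0, "turn": 0.11}
    - {"dx": 0.015, "dy": -0.215, "dz": 0, "turn": 0.13}
    - {"dx": 0.018, "dy": -0.25, "dz": 0, "turn": 0.15}
    - {"dx": 0.02, "dy": -0.285, "dz": 0, "turn": 0.17}
    - {"dx": 0.022, "dy": -0.315, "dz": 0, "turn": 0.18}
    - {"dx": 0.0235, "dy": -0.337, "dz": 0, "turn": 0.18}
    - {"dx": 0.0235, "dy": -0.337, "dz": 0, "turn": 0.18}

```text
time: 7.25
ee_pos: [552.2, 128.5, 218.9]
tool_rot: [-180.0, 0.2, 2.5]
wrist_force: [0.1, -1.1, -2.8]
opening: 7.4
```

>>> apply_moves:
  increments:
    - {"dx": 0, "dy": 0, "dz": 0.01, "turn": 0}
    - {"dx": 0, "dy": 0, "dz": 0.025, "turn": 0}
    - {"dx": 0, "dy": 0, "dz": 0.032, "turn": 0}
    - {"dx": 0, "dy": 0, "dz": 0.032, "turn": 0}
    - {"dx": 0, "dy": 0, "dz": 0.032, "turn": 0}

```text
time: 7.75
ee_pos: [553.3, 125.2, 188.1]
tool_rot: [180.0, 0.1, 2.2]
wrist_force: [-1.3, 0.4, -2.5]
opening: 7.3
```

```bash
python3 - <<'E'
from fit import *
from rig import capture,status
inc(553.6,125.6,188.1,2.29)
im=capture("wrist")[:,:,::-1].copy()
cv2.imwrite("pics/w6.png",cv2.resize(im,None,fx=1.5,fy=1.5))
im=capture("scene")[:,:,::-1].copy()
cv2.imwrite("pics/s6.png",cv2.resize(im[60:260,230:430],None,fx=3,fy=3))
E
```

```text
t 7.75 pos [553.3 125.2 188.1] rpy [1.7999e+02 5.0000e-02 2.2400e+00] F [-1.3  0.4 -2.5] open 7.3
dx,dy,dz [ 0.0003 -0.0004 -0.    ] turn -0.0009
```

View pics/w6.png

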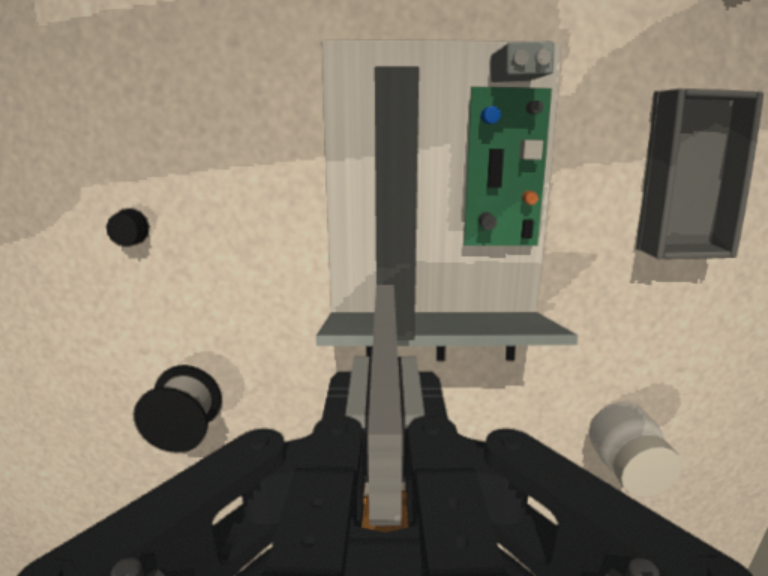

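View pics/s6.png

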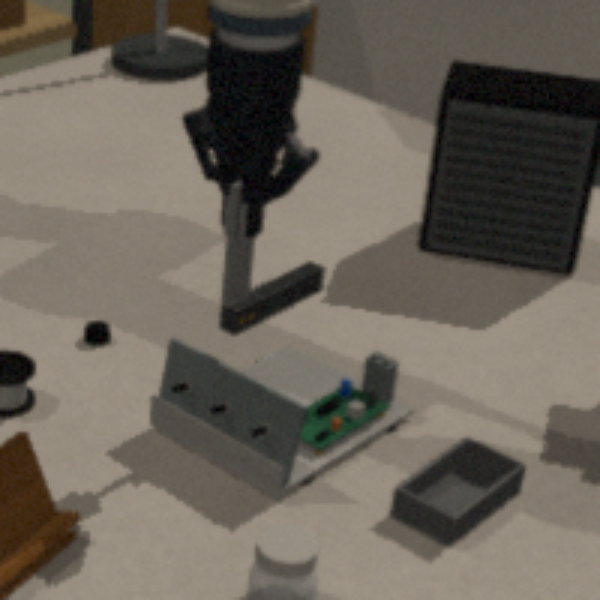

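```bash
python3 - <<'E'
from h import *
im=cv2.imread('pics/w6.png')
cv2.imwrite('pics/w6z.png',cv2.resize(im[290:360,310:590],None,fx=2.8,fy=6,interpolation=cv2.INTER_CUBIC))
cv2.imwrite('pics/w6y.png',cv2.resize(im[30:130,310:590],None,fx=2.8,fy=5,interpolation=cv2.INTER_CUBIC))
tool=([553.3,125.2,188.1],[180,0.05,2.24])
pts=[(-75,-90,12),(75,-90,12),(-75,90,12),(75,90,12)]
Rw=R.from_euler('z',2.29,degrees=True).as_matrix()
print((proj('wrist',np.array(pts,float)@Rw.T+[586.7,173.06,0],tool)*1.5).round(1).tolist())
E
```

```text
[[330.3, 309.7], [536.4, 309.5], [320.8, 37.9], [561.4, 40.4]]
```

View pics/w6z.png

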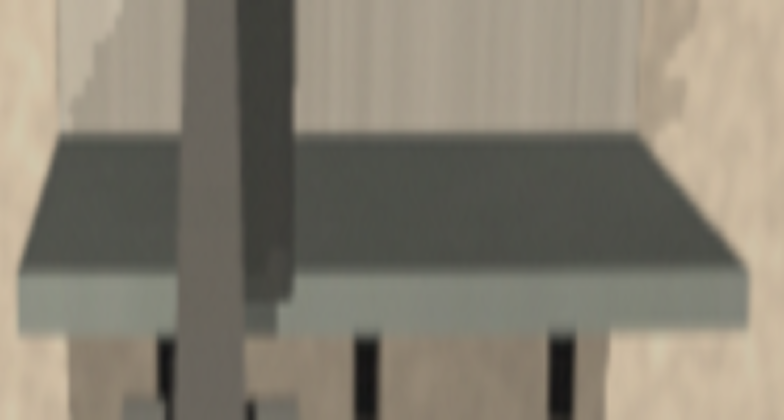

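View pics/w6y.png

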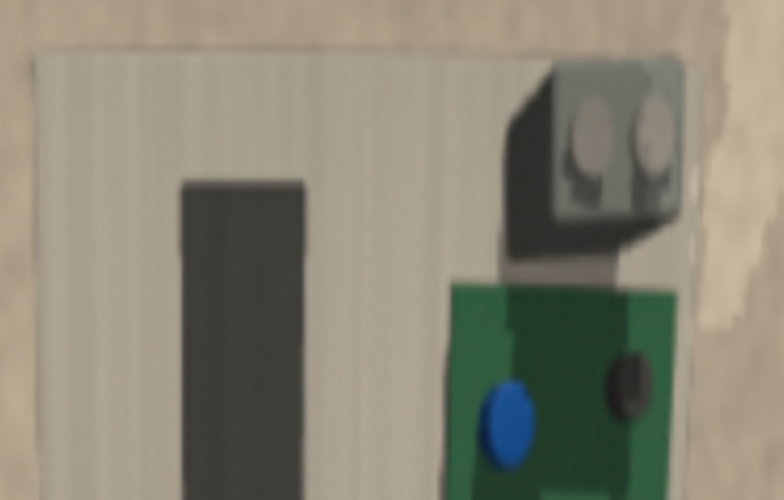

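>>> apply_moves:
  increments:
    - {"dx": 0.001, "dy": 0.009, "dz": 0.01, "turn": 0}
    - {"dx": 0.001, "dy": 0.009, "dz": 0.03, "turn": 0}
    - {"dx": 0.001, "dy": 0.009, "dz": 0.05, "turn": 0}
    - {"dx": 0.001, "dy": 0.009, "dz": 0.065, "turn": 0}
    - {"dx": 0.001, "dy": 0.009, "dz": 0.075, "turn": 0}
    - {"dx": 0.001, "dy": 0.009, "dz": 0.08, "turn": 0}
    - {"dx": 0.001, "dy": 0.009, "dz": 0.082, "turn": 0}
    - {"dx": 0.001, "dy": 0.009, "dz": 0.083, "turn": 0}
    - {"dx": 0.001, "dy": 0.009, "dz": 0.084, "turn": 0}
    - {"dx": 0.001, "dy": 0.009, "dz": 0.084, "turn": 0}

```text
time: 8.85
ee_pos: [555.1, 116.9, 105.2]
tool_rot: [-180.0, -0.1, 2.3]
wrist_force: [-0.7, 0.0, -1.7]
opening: 7.0
```

```bash
python3 - <<'E'
from fit import *
from rig import capture,status
inc(555.4,94.3,98,2.29)
im=capture("wrist")[:,:,::-1].copy()
cv2.imwrite("pics/w7.png",cv2.resize(im,None,fx=1.5,fy=1.5))
im=capture("scene")[:,:,::-1].copy()
cv2.imwrite("pics/s7.png",cv2.resize(im[120:260,250:400],None,fx=4,fy=4))
E
```

```text
t 8.85 pos [555.1 116.9 105.2] rpy [-1.7999e+02 -6.0000e-02  2.3000e+00] F [-0.7  0.  -1.7] open 7.0
dx,dy,dz [-0.0006  0.0226  0.0072] turn 0.0001
```

View pics/w7.png

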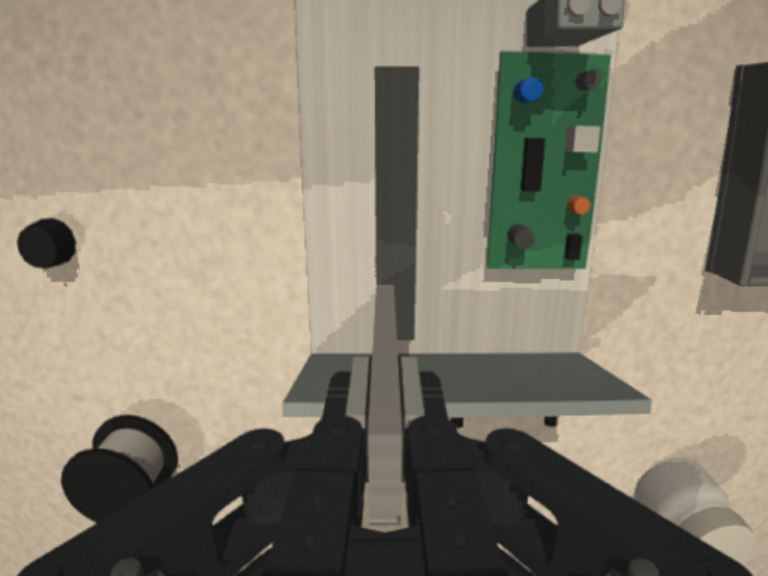

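View pics/s7.png

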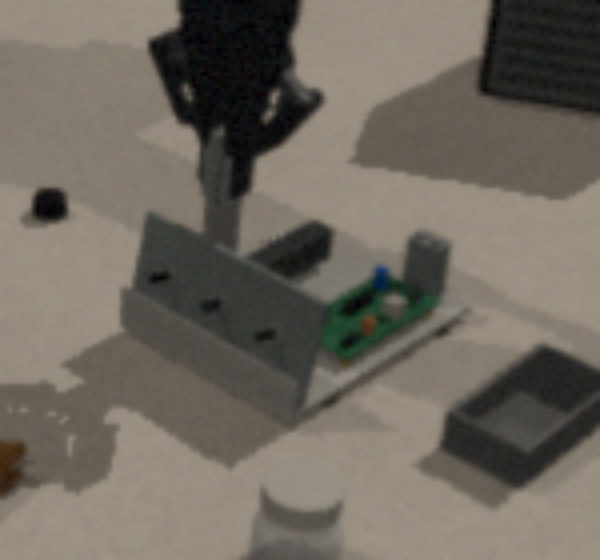

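>>> apply_moves:
  increments:
    - {"dx": 0, "dy": 0, "dz": 0.002, "turn": 0}
    - {"dx": 0, "dy": 0, "dz": 0.004, "turn": 0}
    - {"dx": 0, "dy": 0.003, "dz": 0.004, "turn": 0}
    - {"dx": 0, "dy": 0.006, "dz": 0.004, "turn": 0}
    - {"dx": 0, "dy": 0.009, "dz": 0.004, "turn": 0}
    - {"dx": 0, "dy": 0.012, "dz": 0.004, "turn": 0}
    - {"dx": 0, "dy": 0.015, "dz": 0.004, "turn": 0}
    - {"dx": 0, "dy": 0.017, "dz": 0.004, "turn": 0}
    - {"dx": 0, "dy": 0.018, "dz": 0.004, "turn": 0}
    - {"dx": 0, "dy": 0.018, "dz": 0.004, "turn": 0}

```text
time: 9.95
ee_pos: [555.6, 98.8, 100.7]
tool_rot: [-180.0, -0.0, 2.3]
wrist_force: [-0.2, 1.4, -1.5]
opening: 7.4
```

```bash
python3 - <<'E'
from fit import *
from rig import capture,status
inc(555.4,94.3,98,2.29)
im=capture("wrist")[:,:,::-1].copy()
cv2.imwrite("pics/w8.png",cv2.resize(im,None,fx=1.5,fy=1.5))
E
```

```text
t 9.95 pos [555.6  98.8 100.7] rpy [-1.80e+02 -2.00e-02  2.29e+00] F [-0.2  1.4 -1.5] open 7.4
dx,dy,dz [-0.0003  0.0045  0.0027] turn -0.0
```

View pics/w8.png

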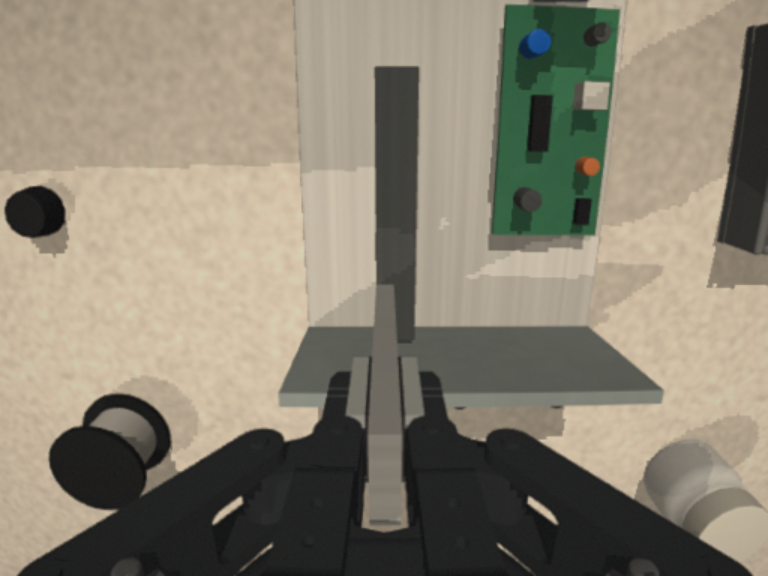

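>>> apply_moves:
  increments:
    - {"dx": 0, "dy": 0.001, "dz": 0, "turn": 0}
    - {"dx": 0, "dy": 0.002, "dz": 0, "turn": 0}
    - {"dx": 0, "dy": 0.003, "dz": 0, "turn": 0}
    - {"dx": 0, "dy": 0.004, "dz": 0, "turn": 0}
    - {"dx": 0, "dy": 0.004, "dz": 0, "turn": 0}
    - {"dx": 0, "dy": 0.004, "dz": 0, "turn": 0}

```text
time: 10.6
ee_pos: [555.6, 94.8, 100.6]
tool_rot: [180.0, -0.0, 2.3]
wrist_force: [-0.1, 2.5, -0.5]
opening: 7.2
```

>>> apply_moves:
  increments:
    - {"dx": 0, "dy": 0.001, "dz": 0, "turn": 0}
    - {"dx": 0, "dy": 0.001, "dz": 0, "turn": 0}
    - {"dx": 0, "dy": 0.001, "dz": 0, "turn": 0}

```text
time: 10.9
ee_pos: [555.7, 94.0, 100.6]
tool_rot: [-180.0, -0.0, 2.3]
wrist_force: [0.8, 2.4, -0.8]
opening: 7.6
```

```bash
python3 -c "
from h import *
inc(555.4,94.3,98,2.29)"
```

```text
t 10.9 pos [555.7  94.  100.6] rpy [-179.98   -0.      2.29] F [ 0.8  2.4 -0.8] open 7.6
dx,dy,dz [-0.0003 -0.0003  0.0026] turn 0.0
```

>>> apply_moves:
  increments:
    - {"dx": 0, "dy": 0.0005, "dz": 0, "turn": 0}
    - {"dx": 0, "dy": 0.001, "dz": 0, "turn": 0}
    - {"dx": 0, "dy": 0.001, "dz": 0, "turn": 0}
    - {"dx": 0, "dy": 0.001, "dz": 0, "turn": 0}

```text
time: 11.3
ee_pos: [555.7, 93.5, 100.6]
tool_rot: [-179.9, -0.0, 2.3]
wrist_force: [-0.4, 5.3, -0.4]
opening: 7.4
```

>>> apply_moves:
  increments:
    - {"dx": 0, "dy": 0.0005, "dz": 0, "turn": 0}
    - {"dx": 0, "dy": 0.001, "dz": 0, "turn": 0}
    - {"dx": 0, "dy": 0.001, "dz": 0, "turn": 0}
    - {"dx": 0, "dy": 0.001, "dz": 0, "turn": 0}

```text
time: 11.7
ee_pos: [555.7, 93.1, 100.7]
tool_rot: [-179.9, -0.0, 2.3]
wrist_force: [0.1, 7.8, -0.7]
opening: 7.4
```

>>> apply_moves:
  increments:
    - {"dx": 0, "dy": 0, "dz": 0.001, "turn": 0}
    - {"dx": 0, "dy": 0, "dz": 0.0015, "turn": 0}
    - {"dx": 0, "dy": 0, "dz": 0.002, "turn": 0}
    - {"dx": 0, "dy": 0, "dz": 0.002, "turn": 0}
    - {"dx": 0, "dy": 0, "dz": 0.002, "turn": 0}

```text
time: 12.2
ee_pos: [555.9, 93.1, 99.2]
tool_rot: [-179.9, -0.0, 2.3]
wrist_force: [-0.1, 7.4, 0.6]
opening: 7.3
```

>>> apply_moves:
  increments:
    - {"dx": 0, "dy": 0, "dz": 0.0005, "turn": 0}
    - {"dx": 0, "dy": 0, "dz": 0.001, "turn": 0}
    - {"dx": 0, "dy": 0, "dz": 0.001, "turn": 0}
    - {"dx": 0, "dy": 0, "dz": 0.001, "turn": 0}

```text
time: 12.6
ee_pos: [556.0, 93.2, 98.3]
tool_rot: [-179.8, -0.1, 2.3]
wrist_force: [0.2, 7.0, 1.7]
opening: 7.3
```

```bash
python3 - <<'E'
from fit import *
from rig import capture,status
inc(555.4,94.3,98,2.29)
im=capture("wrist")[:,:,::-1].copy()
cv2.imwrite("pics/w9.png",cv2.resize(im,None,fx=1.5,fy=1.5))
im=capture("scene")[:,:,::-1].copy()
cv2.imwrite("pics/s9.png",cv2.resize(im[120:260,250:400],None,fx=4,fy=4))
E
```

```text
t 12.6 pos [556.   93.2  98.3] rpy [-1.7985e+02 -7.0000e-02  2.3400e+00] F [0.2 7.  1.7] open 7.3
dx,dy,dz [-0.0005 -0.0011  0.0003] turn 0.0009
```

View pics/w9.png

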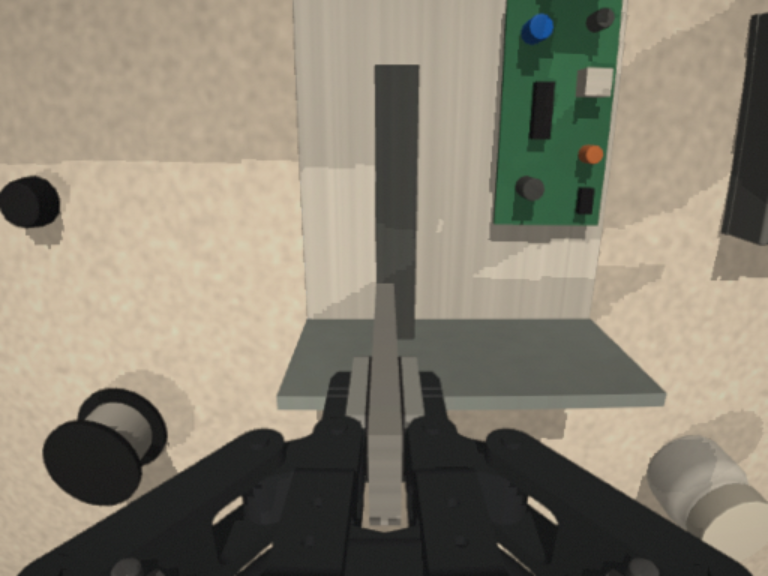

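View pics/s9.png

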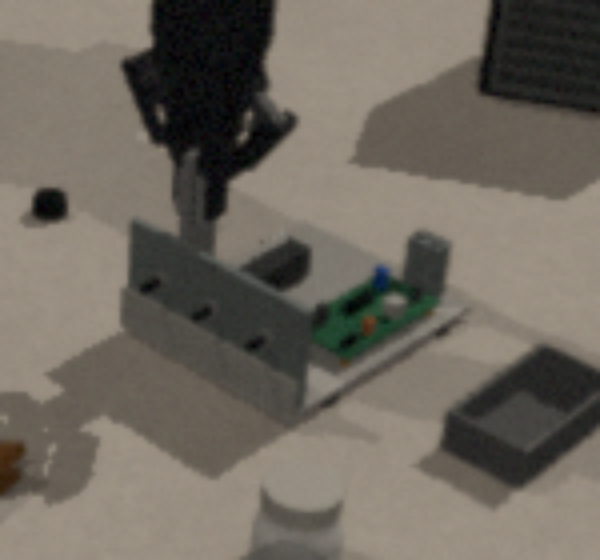

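>>> apply_moves:
  increments:
    - {"dx": 0, "dy": 0, "dz": 0.0005, "turn": 0}
    - {"dx": 0, "dy": 0, "dz": 0.001, "turn": 0}
    - {"dx": 0, "dy": 0, "dz": 0.001, "turn": 0}
    - {"dx": 0, "dy": 0, "dz": 0.001, "turn": 0}

```text
time: 13.1
ee_pos: [556.0, 93.2, 97.3]
tool_rot: [-179.9, -0.1, 2.3]
wrist_force: [-0.6, 6.7, 1.3]
opening: 7.6
```

>>> apply_moves:
  increments:
    - {"dx": 0, "dy": 0, "dz": 0.0005, "turn": 0}
    - {"dx": 0, "dy": 0, "dz": 0.001, "turn": 0}
    - {"dx": 0, "dy": 0, "dz": 0.001, "turn": 0}
    - {"dx": 0, "dy": 0, "dz": 0.001, "turn": 0}

```text
time: 13.5
ee_pos: [556.0, 93.3, 97.0]
tool_rot: [-179.8, -0.1, 2.3]
wrist_force: [-1.9, 6.3, 4.8]
opening: 7.2
```

>>> apply_moves:
  increments:
    - {"dx": 0, "dy": 0.0005, "dz": 0.0005, "turn": 0}
    - {"dx": 0, "dy": 0.001, "dz": 0.001, "turn": 0}
    - {"dx": 0, "dy": 0.001, "dz": 0.001, "turn": 0}
    - {"dx": 0, "dy": 0.001, "dz": 0.001, "turn": 0}

```text
time: 13.9
ee_pos: [556.1, 93.1, 97.0]
tool_rot: [-179.8, -0.1, 2.4]
wrist_force: [-3.2, 9.2, 7.4]
opening: 7.5
```

>>> apply_moves:
  increments:
    - {"dx": 0, "dy": 0.0, "dz": 0.0005, "turn": 0}
    - {"dx": 0, "dy": 0.0, "dz": 0.001, "turn": 0}
    - {"dx": 0, "dy": 0.0, "dz": 0.001, "turn": 0}
    - {"dx": 0, "dy": 0.0, "dz": 0.001, "turn": 0}

```text
time: 14.3
ee_pos: [556.2, 93.2, 97.0]
tool_rot: [-179.7, -0.2, 2.4]
wrist_force: [-4.4, 9.0, 12.5]
opening: 7.5
```

```bash
python3 - <<'E'
from fit import *
from rig import capture,status
inc(555.4,94.3,98,2.29); print(status.observe()['wrist_torque'])
im=capture("wrist")[:,:,::-1].copy()
im=cv2.resize(im,None,fx=1.5,fy=1.5)
cv2.imwrite("pics/w10.png",im)
cv2.imwrite('pics/w10z.png',cv2.resize(im[50:360,350:440],None,fx=1.9*3,fy=1.9,interpolation=cv2.INTER_CUBIC))
cv2.imwrite('pics/w10p.png',cv2.resize(im[300:420,260:680],None,fx=1.9,fy=4,interpolation=cv2.INTER_CUBIC))
E
```

```text
t 14.3 pos [556.2  93.2  97. ] rpy [-179.75   -0.18    2.38] F [-4.4  9.  12.5] open 7.5
dx,dy,dz [-0.0008 -0.0011 -0.001 ] turn 0.0016
[ 1.93077095  1.0740426  -0.02348743]
```

View pics/w10z.png

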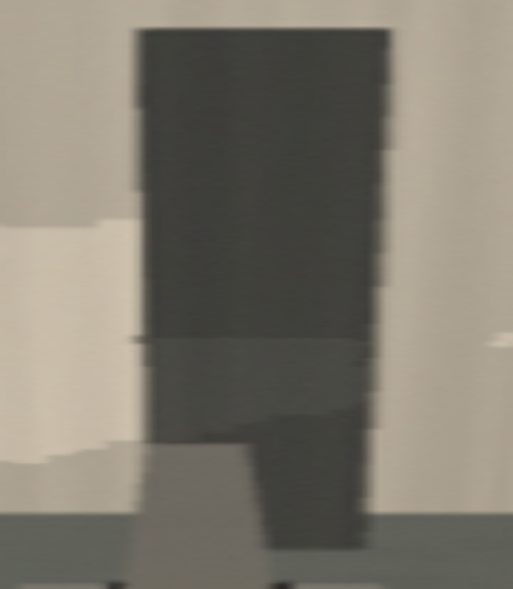

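View pics/w10p.png

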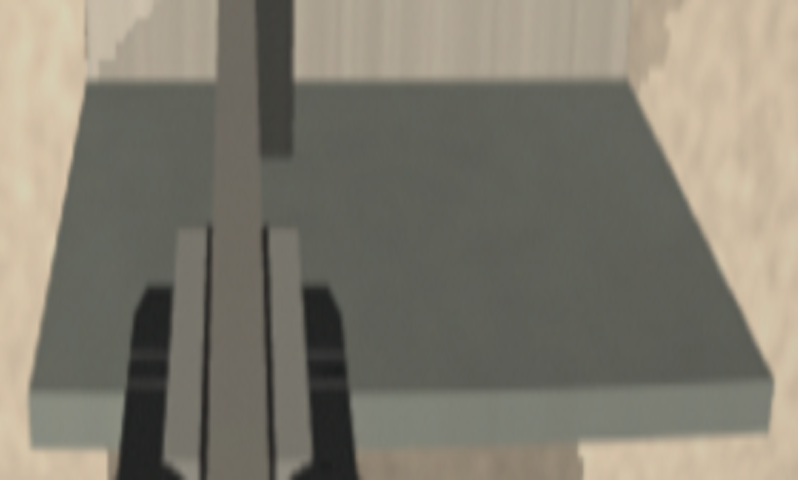

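```bash
python3 - <<'E'
from fit import *
v=fit([(-4,120,24),(14,120,24),(14,0,24),(-4,28,24),(4,28,24)],[(374.5,65.8),(418.5,65.8),(414,338.8),(376,283),(394,283)])
tool=([556.2,93.2,97.0],[-179.75,-.18,2.38])
fl=np.array([(305,320),(590,320),(276,397.5),(666,394.5)])
def M(u):
    P=[]
    for h in (0,75):
        for x in (-75,75): P.append((x,-90+h*np.sin(u[3]),12+h*np.cos(u[3])))
    return np.array(P)@R.from_euler('z',u[2],degrees=True).as_matrix().T+[u[0],u[1],0]
f=lambda u:(proj('wrist',M(u),tool)*1.5-fl).ravel()
s=least_squares(f,[586,173,2,0],x_scale=[1,1,1,.01],loss='soft_l1');print(s.x,f(s.x).round(1))
u=s.x
H=RPY(tool[1])@v[:3]+tool[0]; print('heel',H.round(1))
Rw=R.from_euler('z',u[2],degrees=True).as_matrix()
print('heel in corner', (Rw.T@(H-[u[0],u[1],0])-[-35,-90,12]).round(2))
Z=RPY(tool[1])@(B@R.from_euler('zx',[v[4],v[3]],degrees=True).as_matrix()); print(Z.round(4))
E
```

```text
heel in tool [-0.1  13.68 86.23 -0.32  0.15] res [[-0.2, 0.1], [0.2, 0.0], [0.2, 0.1], [0.0, -0.1], [-0.3, -0.1]]
[ 5.87058874e+02  1.71298459e+02  2.23048631e+00 -4.44113761e-03] [ 0.5  0.  -0.3 -0.1 -1.4  0.   1.2  0.2]
heel [556.9  79.9  10.7]
heel in corner [ 1.33 -0.14 -1.29]
[[ 0.999  -0.0441 -0.0032]
 [ 0.0441  0.999   0.0011]
 [ 0.0031 -0.0013  1.    ]]
```

>>> apply_moves:
  increments:
    - {"dx": 0, "dy": 0.0005, "dz": 0.0, "turn": 0}
    - {"dx": 0, "dy": 0.001, "dz": 0.0005, "turn": 0}
    - {"dx": 0, "dy": 0.001, "dz": 0.0005, "turn": 0}
    - {"dx": 0, "dy": 0.001, "dz": 0.0005, "turn": 0}
    - {"dx": 0, "dy": 0.001, "dz": 0.0005, "turn": 0}
    - {"dx": 0, "dy": 0.001, "dz": 0.0005, "turn": 0}
    - {"dx": 0, "dy": 0.001, "dz": 0.0005, "turn": 0}
    - {"dx": 0, "dy": 0.001, "dz": 0.0005, "turn": 0}

```text
time: 15.15
ee_pos: [556.2, 93.1, 97.0]
tool_rot: [-179.7, -0.2, 2.4]
wrist_force: [-7.0, 11.9, 14.1]
opening: 7.4
```

```bash
python3 - <<'E'
from fit import *
from rig import capture,status
for i in range(4):
    s=status.observe(); print(s['time'],s['ee_pos'].round(2),s['tool_rot'].round(2),s['wrist_force'].round(1),round(s['opening'],1)); im=capture("wrist")[:,:,::-1].copy()
cv2.imwrite("pics/w11.png",cv2.resize(im,None,fx=1.5,fy=1.5))
im=capture("top")[:,:,::-1]
cv2.imwrite("pics/t11.png",cv2.resize(im,None,fx=1.5,fy=1.5))
E
```

```text
15.15 [556.22  93.14  96.97] [-179.66   -0.2     2.42] [-7.  11.9 14.1] 7.4
15.2 [556.23  93.11  96.98] [-179.66   -0.2     2.42] [-5.7 12.2 13. ] 7.3
15.25 [556.25  93.13  97.02] [-179.66   -0.2     2.42] [-4.5 13.4 13.9] 7.1
15.3 [556.24  93.13  97.  ] [-179.66   -0.2     2.42] [-5.9 12.5 13.7] 7.1
```

View pics/w11.png

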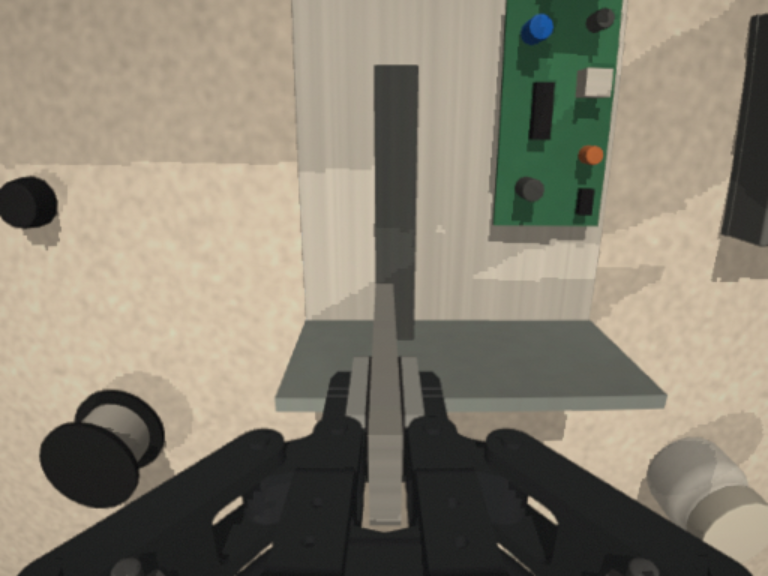

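View pics/t11.png

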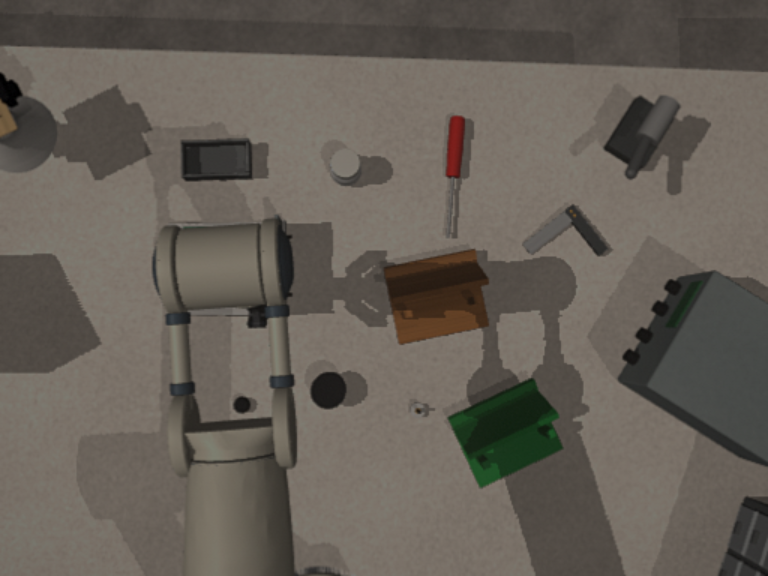

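Forces are steady at about 12.5 N on the panel and 14 N downward. The panel looks square and the other objects haven't moved in the top view, so I'm handing in.

```bash
python3 -c "
from rig import r,status
print(r.finish_job()); s=status.observe(); print(s['time'],s['ee_pos'],s['wrist_force'],s['opening'])"
```

```text
the job is handed in; nothing more can be done
None
the job is handed in; nothing more can be done
```

The square is standing upright in the case corner, heel home, and the job was handed in at about 15 s with the gripper still holding and pressing. The hand-in gave no verdict, so what follows is from my own last checks.

I swung the larger square upright off the brown rest by the free end of its blade, gripped it and lifted it clear. I then carried it over the case, pushed it heel first until the panel reached its stop, and pressed it down.

| Check | Result | Limit |
|---|---|---|
| Panel angle | about -0.004 rad | ±0.045 rad |
| Heel to panel foot | about -0.1 mm | ±4 mm |
| Heel height above floor | -1.3 mm, which is calibration error since it can't be below the floor | 2.5 mm |
| Tilt from upright | under 0.005 rad | 0.045 rad |
| Straightness to the panel | under 0.01 rad | 0.07 rad |
| Sideways force at the wrist | about 12.5 N | over 2 N on the panel |
| Downward force at the wrist | about 14 N | over 4 N on the floor |

- **Timing of checks:** the position and angle figures are from just before I pushed about 1 mm harder sideways and 0.5 mm harder down. The forces are from after that push, and the pose stayed steady.
- **Force split:** the wrist gives only total force, so how it divides between floor, panel and friction is inferred rather than measured.
- **Sideways load:** there is also a steady 5–6 N along the panel, from the stock sitting off-centre from the blade. It tilts the tool by only about 0.3°.
- **Other objects:** none looked moved in the final pictures, but the arm hid part of the case, including the battery, in the last top view.

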